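# Set the garnish slicer's thickness and put the catch dish under it

## Task

Set the garnish slicer to the thickness marked by the red ring: pull up the sprung black knob on the index arm, swing the arm round and let the pin drop fully home into the red-ringed hole. Then set the small terracotta dish gently and upright on the marked circle of the catch plate, below the slicer's outlet chute. Leave everything else on the counter where it stands.

Things in the scene. Friction and masses are not known exactly. Their poses are not given: they have to be found in the camera images.
- slicer: Fixed white slicer, casing x -110 to 130, y -130 to 130 mm, 50 mm high. Origin on the counter; -x is its front. On the casing's front half a steel index plate, top at z 60, with five 11.5 mm holes on a 120 mm radius about the pivot, at arm angles -60, -30, 0, 30, 60 degrees. Outlet chute at x -37 to 37, y -125 to -190, up to z 75; catch plate 6 mm thick below it, x -55 to 55, out to y -290
- pivot (a point): Vertical axis of the index arm, at slicer x 40 mm, y 0, at the height of the index plate's top. A round cutter head of 52 mm radius sits here, turning with the arm, with a clear feed tube of 34 mm radius up to 115 mm above the counter
- index_arm (a joint): Angle of the index arm about the pivot (rad, limits -1.2 to 1.2), counter-clockwise from above positive. 0, the start: points to the slicer's -x, pin in the plain middle hole; at +60 degrees the pin is at slicer x -20, y -104 mm. About 1 N at the knob turns it; it stays where left. A 20 mm wide steel bar, top 74 mm above the counter
- index_pin (a joint): Lift of the sprung pin (m), upwards: 0 fully home in a hole, 0.022 fully pulled. The spring pushes it down with 4 N at home plus 250 N per m of lift. The 8 mm thick shank has a round end and reaches 8 mm into a hole: lifted over 0.010 it clears the plate; resting on the plate between holes it reads about 0.008
- pin_knob (a point): Middle of the pin's upright black cylindrical knob (white dot on top), 24 mm diameter, 28 mm high, to be gripped from above; it moves with the pin and the arm. The point is 16 mm above its lower end, 20 mm above the arm's top, 94 mm above the counter when the pin is home
- pin_tip (a point): Lower end of the pin, on its axis, 120 mm from the pivot; 42 mm below pin_knob
- red_ring: Flat red ring round the target hole on the index plate, 36 mm outer diameter, 1 mm thick; origin on the hole's axis at the plate's top. The four rings are shuffled among the holes at -60, -30, 30 and 60 degrees
- blue_ring: Same ring in blue round another hole (not wanted)
- green_ring: Same ring in green round another hole (not wanted)
- yellow_ring: Same ring in yellow round another hole (not wanted)
- dish: Small loose open terracotta dish, round, 64 mm outer diameter (56 mm at the foot), 42 mm high, walls 5 mm, about 180 g; origin at the centre of its underside. Stands to the left (+y) of the slicer; fits between the fingers across its outside
- catch_spot (a point): Centre of the black circle (74 mm diameter) on the catch plate, at the plate's top, 6 mm above the counter; slicer x 0, y -235 mm
- white_dish: White dish of the same size as the terracotta one, a bystander
- glass_a: Clear tumbler, 60 mm diameter, 120 mm high, a bystander right of the slicer on the robot's side
- glass_b: Same tumbler, a bystander right of the slicer on the far side
- spice_jar: Amber jar with red cap, 48 mm diameter, 85 mm high, a bystander behind the slicer
- spatula: Spatula with red handle lying at the left, a bystander
- bowl_stack: Stack of terracotta bowls, 116 mm diameter, 106 mm high, a bystander on the robot's right
Things that resemble listed ones, but are neither listed nor needed, are in the scene too. What is shaped like the dish but purple is not meant.

How it is judged (in metres and radians):
On the way, in this order (a step that is already met when the one before it is completed fails the run):
1. the pin is pulled out of its hole (value of joint index_pin above 0.009 m), for 0.1 s.
2. the pin is fully home in the red-ringed hole (horizontal distance between pin_tip and red_ring below 0.004 m and value of joint index_pin below 0.002 m), for 0.2 s.
3. the terracotta dish stands on the catch plate's circle (horizontal distance between dish and catch_spot below 0.02 m and angle between dish's own z axis and vertical below 0.08 rad and z of dish in the frame of catch_spot below 0.004 m and linear speed of dish below 0.02 m/s), for 0.2 s.
At the end, for the whole second after the job is handed in: The pin is home (lift under 2 mm) with its tip within 4 mm of the red ring's axis, and the terracotta dish stands upright (within 0.08 rad) and at rest on the catch plate, its centre within 20 mm of the circle's centre (all of step 2 and all of step 3); the robot touches nothing.
It fails at once if a bystander moved more than 30 mm (distance of any of white_dish, glass_a, glass_b, spice_jar, spatula, bowl_stack from where it was at the start of the episode above 0.03 m).
It fails at once if the dish was dropped or slammed onto the catch plate (over 0.45 m/s within 10 mm of it) (horizontal distance between dish and catch_spot below 0.06 m and z of dish in the frame of catch_spot below 0.01 m and linear speed of dish above 0.45 m/s).
It also fails if it takes over 51 s, if anything falls off the work surface, if the arm or the gripper's body presses on something with over 40 N, if the wrist force passes 120 N, or if a joint passes its speed limit or range.

## Robot

A 6-joint arm with a two-finger parallel gripper is mounted at the origin on the work surface. World frame = base frame: x ahead of the robot, y to its left, z up, the work surface at z = 0. Lengths are in mm, angles in degrees, forces in N, time in s.
With the tool pointing down it reaches from about 350 to 850 mm from the base axis. Payload 8.1 kg.
Tool frame: the origin (TCP) lies midway between the tips of the shut fingers; the grasp point (between the pads) lies 19 mm behind it (hold_point_z is the distance from the TCP to the grasp point, in mm); z points along the fingers, y is the direction in which the jaws open and shut (so a half turn about z gives the same grasp; the last joint's range is limited). The gripper opens to 85 mm and grips with 20 to 120 N. Pads are 22 mm wide; open, the fingers measure 114 mm over their backs; the gripper's body (76 mm by 85 mm) begins 54 mm behind the grasp point. The pads swing forward as they close: fully open they stand 13 mm farther back than shut.
Start: joints at [-67.976, 7.471, 85.268, -0, 87.261, -4.893], TCP at [271.644, -534.99, 231.292] pointing down, gripper open.
Joint ranges: [-169.43, 169.43], [-51.17, 129.36], [1.28, 143.12], [-76.62, 256.62], [0, 156.53], [-152.29, 152.29]. Speed limits (degrees/s): [136.94, 136.94, 159.86, 180, 180, 180].

## Interface

Orientations are given as [roll, pitch, yaw] about the fixed x, y, z axes, in that order (R = Rz(yaw) Ry(pitch) Rx(roll)).
In Python, from bench import sense, snapshot, camera_params, hand_in, hold_point_z gives the robot as it stands.
- The arm moves only by the tool servo_tool, never from a script. Its argument "motion" is a list of rows, each a list of 7 numbers: the finger opening in mm, from 0 to 85.4, then the shift along the tool's x, y, z in mm, then the turn, a rotation vector about the tool's x, y, z in rad. A call has 1 to 10 rows; each row shifts and turns the pose as measured when the row begins, along the tool's axes as they then stand; what a row does not reach is not made up. A row lasts 1/10 s, in which the tool goes at most 50 mm and 8.59 degrees, less where a joint would pass 70% of its speed; a pose out of reach is approached as far as the arm can. A call with a gripper value outside its range is refused whole. The fingers move at their own pace and stop on an object; "force" is the grip in N (left out, the last holds). Time passes only in rows, so rows that do not move let the fingers close. It gives the time, the measured TCP pose, the force and the opening at its end, in the units of the state.
- sense(): the state, without advancing time (a new reading comes with each control period).
- snapshot(name): name is "side" or "top"; returns the picture (420x560x3 uint8, blue, green, red); there is no depth.
- camera_params(name): a dict with "fx", "fy", "cx", "cy" (pixels), "D" ([k1, k2, p1, p2, k3] as OpenCV has them; the pictures are not rectified), "R" (3x3) and "t" (3): a world point X has camera coordinates R X + t. Camera axes: x right, y down, z forward; pixel columns grow to the right and rows downward; lengths in mm; the calibration is good to about 2 mm. A picture is of the moment at which its call begins. camera_params takes no time and is no camera call.
- hand_in(): hands the job in, once; it reports no verdict.
The state is a dict: "time": time; "joint_pos": joint angles; "qd": joint speeds; "joint_efforts": joint torques, N m; "tool_pos": TCP position; "tcp_rot": TCP orientation; "ft_force": force on the tool from outside, world axes, zero at the start; "wrist_torque": the same for the moment, N m; "finger_gap": finger opening in mm.
Only numpy, scipy, OpenCV 4.12 (cv2) and the standard library are available. Lean on these libraries where they do the work, as an engineer would, in place of code of your own. Each camera call takes 0.05 s, during which the arm holds its last target. There are 200 camera calls.

## Working session

There is one attempt and no reset: what is moved stays moved. The work goes in short steps, Python scripts to look and compute and a tool call to move; the robot and the scene stay as the last step left them, time stands still between calls to the robot, and variables do not carry over. Pictures are saved under pics/ and viewed, about 8 in all and at most 12, crops included, and the job is handed in when it is done.

Besides the shell and the picture viewer there is one more tool, called in YAML: its name, and indented under it one key for each argument. servo_tool: Moves the arm, as the interface text tells. Its arguments: {"type":"object","properties":{"motion":{"type":"array"},"force":{"type":"number"}},"required":["motion"]}

```bash
mkdir -p pics; ls; python3 - <<'E'
from bench import *
import cv2
for n in("top","side"):
    im=snapshot(n); cv2.imwrite(f"pics/{n}0.png",im)
    p=camera_params(n); print(n,p)
print(sense(), hold_point_z)
E
```

```text
pics
top {'fx': 474.21440364174714, 'fy': 474.21440364174714, 'cx': 274.8611130823986, 'cy': 205.89213974233002, 'D': array([-0.00981037,  0.        ,  0.        ,  0.        ,  0.        ]), 'R': array([[ 0.01159754, -0.99992048,  0.0049538 ],
       [-0.97675901, -0.01238901, -0.21398214],
       [ 0.2140265 , -0.00235701, -0.97682501]]), 't': array([-2.29902446e-01,  5.53460086e+02,  1.20985858e+03])}
side {'fx': 392.50551261887273, 'fy': 392.50551261887273, 'cx': 278.28772742155746, 'cy': 216.07689874617137, 'D': array([-0.01551565,  0.        ,  0.        ,  0.        ,  0.        ]), 'R': array([[-0.86156553, -0.50745688, -0.01386932],
       [-0.31272859,  0.55207861, -0.77292305],
       [ 0.39988207, -0.66158652, -0.63434817]]), 't': array([487.6360313 , 238.25476999, 883.94525726])}
{'time': 0.1, 'joint_pos': array([-6.79750939e+01,  7.51220607e+00,  8.53227454e+01, -2.97780039e-05,
        8.72611888e+01, -4.89266848e+00]), 'qd': array([-0.08170094, -0.1285616 , -0.1434794 , -0.0339407 , -0.06379016,
       -0.0720028 ]), 'joint_efforts': array([ 1.65659552e-03, -5.70953286e+01, -5.01938903e+01, -2.22805870e-04,
        8.19070061e-03,  2.23629200e-05]), 'tool_pos': array([ 271.46369167, -534.52688567,  230.33729051]), 'tcp_rot': array([-1.79904208e+02, -8.17010942e-03,  2.69175692e+01]), 'ft_force': array([-0.0551349 , -0.41288072,  0.04004453]), 'wrist_torque': array([-0.02714369,  0.00947201,  0.01495799]), 'finger_gap': 85.38566388167524} 18.700000000000003
```

View pics/top0.png

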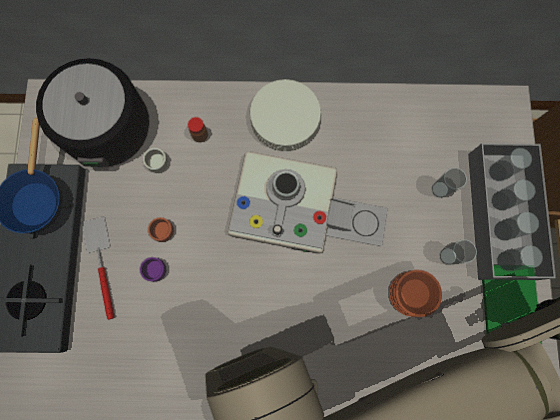

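View pics/side0.png

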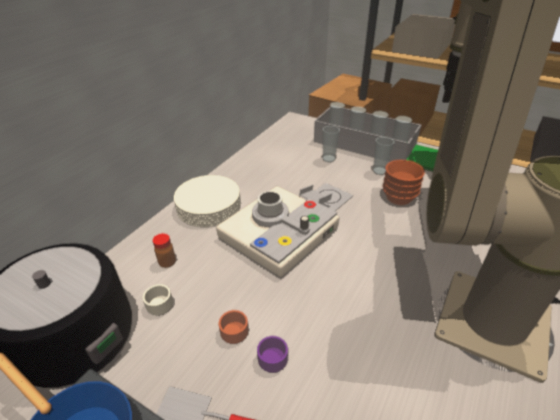

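The top view shows red ring ~(320,217), green (300,230), yellow (256,222), blue (243,202), knob (277,229), terracotta dish (161,229) and catch circle (366,223). The side view agrees: red is the slot nearest the chute (+60°).

```bash
cat > h.py <<'E'
import numpy as np, cv2
from bench import *
def ray(n,uv,z):
    p=camera_params(n);K=np.array([[p['fx'],0,p['cx']],[0,p['fy'],p['cy']],[0,0,1]])
    x=cv2.undistortPoints(np.array([[uv]],float),K,p['D'])[0,0]
    R=p['R'];d=R.T@np.r_[x,1];c=-R.T@p['t'];return (c+d*(z-c[2])/d[2])
def proj(n,X):
    p=camera_params(n);K=np.array([[p['fx'],0,p['cx']],[0,p['fy'],p['cy']],[0,0,1]])
    return cv2.projectPoints(np.array([X],float),cv2.Rodrigues(p['R'])[0],p['t'],K,p['D'])[0].ravel()
def blob(im,h0,h1,box,smin=120,vmin=50):
    hsv=cv2.cvtColor(im,cv2.COLOR_BGR2HSV).astype(int);H=hsv[...,0]
    hm=((H>=h0)&(H<=h1)) if h0<=h1 else ((H>=h0)|(H<=h1))
    m=(hm&(hsv[...,1]>smin)&(hsv[...,2]>vmin)).astype(np.uint8)
    k=np.zeros_like(m);x0,y0,x1,y1=box;k[y0:y1,x0:x1]=1;m*=k
    c=max(cv2.findContours(m,cv2.RETR_EXTERNAL,cv2.CHAIN_APPROX_NONE)[0],key=cv2.contourArea)
    return c
E
python3 - <<'E'
from h import *
im=cv2.imread('pics/top0.png')
S={'red':(170,8,(305,205,335,230),60),'green':(45,85,(285,220,315,240),30),'yellow':(20,35,(245,210,270,232),-30),'blue':(105,130,(230,190,255,212),-60)}
src=[];dst=[]
for k,(a,b,box,ang) in S.items():
    c=blob(im,a,b,box,100,40);(u,v),_=ax=cv2.fitEllipse(c)[:2];w=ray('top',(u,v),61)[:2]
    t=np.radians(ang);src.append([40-120*np.cos(t),-120*np.sin(t)]);dst.append(w);print(k,u,v,ax,w)
# catch circle
crop=im[195:250,340:392];g=cv2.cvtColor(crop,cv2.COLOR_BGR2GRAY)
m=cv2.adaptiveThreshold(g,255,cv2.ADAPTIVE_THRESH_MEAN_C,cv2.THRESH_BINARY_INV,11,8)
for c in cv2.findContours(m,cv2.RETR_LIST,cv2.CHAIN_APPROX_NONE)[0]:
    if len(c)>30 and cv2.contourArea(c)>200:
        e=cv2.fitEllipse(c);print('circ',e,ray('top',(e[0][0]+340,e[0][1]+195),6))
src=np.array(src);dst=np.array(dst)
a=src-src.mean(0);b=dst-dst.mean(0)
th=np.arctan2((a[:,0]*b[:,1]-a[:,1]*b[:,0]).sum(),(a*b).sum())
R=np.array([[np.cos(th),-np.sin(th)],[np.sin(th),np.cos(th)]]);t=dst.mean(0)-R@src.mean(0)
print('yaw',np.degrees(th),'t',t,'res',dst-(src@R.T+t))
for n,q in dict(pivot=(40,0),knob=(-80,0),red60=(-20,-104),catch=(0,-235)).items():print(n,R@q+t)
print('predicted catch px',proj('top',[*(R@(0,-235)+t),6]),'knob top',proj('top',[*(R@(-80,0)+t),106]))
# dish
c=blob(im,0,18,(140,210,182,248),90,30);e=cv2.fitEllipse(c);print('dish',e,ray('top',e[0],42))
ims=cv2.imread('pics/side0.png')
c=blob(ims,0,18,(210,300,260,350),90,30);e=cv2.fitEllipse(c);print('dish side',e,cv2.boundingRect(c));
big=cv2.resize(im[140:280,120:400],None,fx=2.8,fy=2.8,interpolation=cv2.INTER_CUBIC);cv2.imwrite('pics/c.png',big)
E
```

```text
red 319.2332458496094 216.97067260742188 ((319.2332458496094, 216.97067260742188), (11.803229331970215, 12.621662139892578)) [ 524.48068912 -112.02361172]
green 300.19647216796875 229.9160614013672 ((300.19647216796875, 229.9160614013672), (11.497845649719238, 11.817731857299805)) [488.94491398 -61.31860129]
yellow 255.69610595703125 221.0503692626953 ((255.69610595703125, 221.0503692626953), (12.048937797546387, 12.221555709838867)) [511.32245946  56.91294509]
blue 242.92796325683594 202.24148559570312 ((242.92796325683594, 202.24148559570312), (11.56241226196289, 11.987489700317383)) [562.10963503  92.14748777]
circ ((25.15671157836914, 27.886335372924805), (23.6533145904541, 24.773225784301758), 122.09845733642578) [ 520.12322217 -244.84062919    6.        ]
circ ((25.09465980529785, 27.815492630004883), (25.822092056274414, 26.918806076049805), 131.75469970703125) [ 520.32093655 -244.67390347    6.        ]
yaw -10.489446992917513 t [562.97470676 -13.70972607] res [[ 0.09140198  0.23135976]
 [-0.25173186 -0.2490415 ]
 [ 0.279283   -0.01210982]
 [-0.11895312  0.02979156]]
pivot [602.306245   -20.99190295]
knob [484.31163029   0.85462768]
red60 [ 524.37527777 -112.33063705]
catch [ 520.19191762 -244.78251321]
predicted catch px [365.13508393 222.86171989] knob top [276.84320394 228.51014544]
dish ((160.1859588623047, 229.3501434326172), (23.047727584838867, 24.809669494628906), 119.8274154663086) [488.95447898 313.63418314  42.        ]
dish side ((233.122314453125, 325.8928527832031), (28.96128273010254, 32.71706008911133), 0.775738000869751) (218, 310, 30, 33)
```

View pics/c.png

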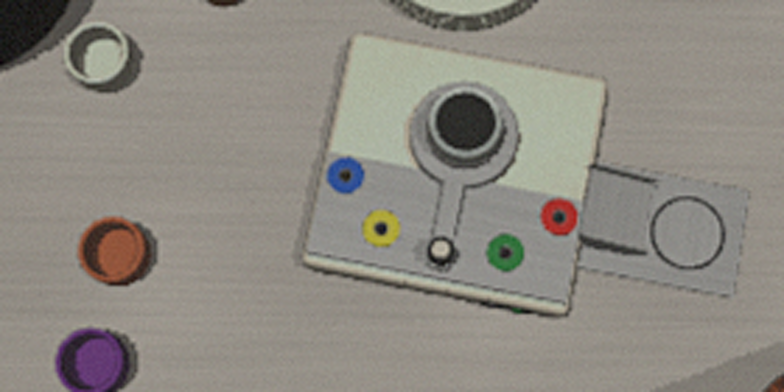

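The crop confirms it: red ring at +60° (crop 559,217), the knob at the middle hole (440,250), and the dish rim centre ~(114,251). The rigid slicer fit has residuals under 0.3 mm. Moving over to the knob.

servo_tool:
  motion:
    - [85, 33, -29, 0, 0, 0, 0]
    - [60, 33, -29, 0, 0, 0, 0]
    - [50, 33, -29, 0, 0, 0, 0]
    - [50, 33, -29, 0, 0, 0, 0]
    - [50, 33, -29, 0, 0, 0, 0]
    - [50, 33, -29, 0, 0, 0, 0]
    - [50, 33, -29, 0, 0, 0, 0]
    - [50, 33, -29, 0, 0, 0, 0]
    - [50, 33, -29, 0, 0, 0, 0]
    - [50, 33, -29, 0, 0, 0, 0]
  force: 50

```text
time: 1.1
tool_pos: [435.6, -114.6, 225.5]
tcp_rot: [-179.5, 0.1, 26.3]
ft_force: [0.7, -0.5, -0.2]
finger_gap: 50.2
```

```bash
cat >> h.py <<'E'
def go(x,y,z,yaw):
    s=sense();p=s['tool_pos'];r,pi,w=s['tcp_rot']
    from scipy.spatial.transform import Rotation as Ro
    A=Ro.from_euler('xyz',[r,pi,w],degrees=True);B=Ro.from_euler('xyz',[180,0,yaw],degrees=True)
    print('t',s['time'],'pos',p.round(1),'rpy',s['tcp_rot'].round(2),'gap',round(s['finger_gap'],1),'F',s['ft_force'].round(1))
    print('shift',A.inv().apply(np.array([x,y,z])-p).round(1),'turn',(A.inv()*B).as_rotvec().round(3),'shift after turn',B.inv().apply(np.array([x,y,z])-p).round(1))
E
python3 -c "
from h import *
go(484.3,.9,150,-10.5)"
```

```text
t 1.1 pos [ 435.6 -114.6  225.5] rpy [-1.7947e+02  1.0000e-01  2.6330e+01] gap 50.2 F [ 0.7 -0.5 -0.2]
shift [ 95.1 -81.2  76.1] turn [-0.008  0.005  0.643] shift after turn [  26.9 -122.5   75.5]
```

Turn first, then shift (leaving z at 150).

servo_tool:
  motion:
    - [50, 0, 0, 0, -0.002, 0, 0.129]
    - [50, 0, 0, 0, -0.002, 0, 0.129]
    - [50, 0, 0, 0, -0.002, 0, 0.129]
    - [50, 0, 0, 0, -0.002, 0, 0.128]
    - [50, 0, 0, 0, 0, 0, 0.128]
    - [50, 7, -30, 18, 0, 0, 0]
    - [50, 7, -31, 19, 0, 0, 0]
    - [50, 7, -31, 19, 0, 0, 0]
    - [50, 6, -30, 19, 0, 0, 0]
    - [50, 0, 0, 0, 0, 0, 0]

```text
time: 2.1
tool_pos: [487.2, 10.9, 145.2]
tcp_rot: [180.0, 0.4, -11.6]
ft_force: [-0.9, 0.3, -0.8]
finger_gap: 49.9
```

```bash
python3 -c "
from h import *
go(484.3,.9,80,-10.5)"
```

```text
t 2.1 pos [487.2  10.9 145.2] rpy [179.99   0.38 -11.63] gap 49.9 F [-0.9  0.3 -0.8]
shift [-0.4 10.3 65.2] turn [ 0.     0.007 -0.02 ] shift after turn [-1.  10.3 65.2]
```

servo_tool:
  motion:
    - [50, -0.5, 5, 0, 0, 0.003, -0.01]
    - [50, -0.5, 5, 0, 0, 0.004, -0.01]
    - [50, 0, 0, 0, 0, 0, 0]

```text
time: 2.4
tool_pos: [483.3, -0.2, 145.1]
tcp_rot: [179.9, 0.0, -10.3]
ft_force: [-0.6, -0.7, 0.2]
finger_gap: 49.9
```

```bash
python3 -c "
from h import *
go(484.3,.9,80,-10.5)"
```

```text
t 2.4 pos [ 4.833e+02 -2.000e-01  1.451e+02] rpy [ 1.7993e+02  3.0000e-02 -1.0280e+01] gap 49.9 F [-0.6 -0.7  0.2]
shift [ 0.8 -1.3 65.1] turn [0.001 0.001 0.004] shift after turn [ 0.8 -1.3 65.1]
```

servo_tool:
  motion:
    - [50, 0.8, -1.2, 10, 0, 0, 0]
    - [50, 0, 0, 20, 0, 0, 0]
    - [50, 0, 0, 20, 0, 0, 0]
    - [50, 0, 0, 10, 0, 0, 0]
    - [50, 0, 0, 0, 0, 0, 0]

```text
time: 2.9
tool_pos: [486.3, -3.0, 85.1]
tcp_rot: [179.9, -0.4, -10.7]
ft_force: [-0.3, 0.2, -0.7]
finger_gap: 50.2
```

```bash
python3 -c "
from h import *
go(484.3,.9,80,-10.5)
cv2.imwrite('pics/s1.png',cv2.resize(snapshot('side')[140:300,200:400],None,fx=3,fy=3,interpolation=2))"
```

```text
t 2.9 pos [486.3  -3.   85.1] rpy [179.95  -0.38 -10.65] gap 50.2 F [-0.3  0.2 -0.7]
shift [-2.7 -3.5  5.1] turn [ 0.001 -0.007 -0.003] shift after turn [-2.6 -3.5  5.1]
```

View pics/s1.png

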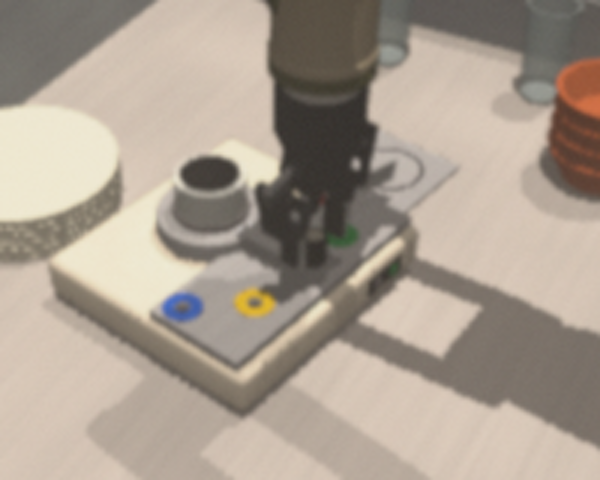

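The side view shows the open fingers straddling the black knob at crop ~(315,245). I'll correct the small offset, then close.

servo_tool:
  motion:
    - [50, -2, -3, 4, 0, -0.005, 0]
    - [50, 0, 0, 0, 0, 0, 0]
    - [15, 0, 0, 0, 0, 0, 0]
    - [15, 0, 0, 0, 0, 0, 0]
    - [15, 0, 0, 0, 0, 0, 0]
    - [15, 0, 0, 0, 0, 0, 0]

```text
time: 3.55
tool_pos: [487.0, 0.3, 84.5]
tcp_rot: [180.0, -0.3, -10.7]
ft_force: [0.4, -0.2, -2.2]
finger_gap: 22.1
```

```bash
python3 -c "
from h import *
go(484.3,.9,80,-10.5)"
```

```text
t 3.55 pos [4.87e+02 3.00e-01 8.45e+01] rpy [179.96  -0.35 -10.66] gap 22.1 F [ 0.4 -0.2 -2.2]
shift [-2.8 -0.1  4.5] turn [ 0.001 -0.006 -0.003] shift after turn [-2.8 -0.1  4.5]
```

servo_tool:
  motion:
    - [15, 0, 0, -4, 0, 0, 0]
    - [15, 0, 0, -5, 0, 0, 0]
    - [15, 0, 0, -5, 0, 0, 0]
    - [15, 0, 0, 0, 0, 0, 0]

```text
time: 3.95
tool_pos: [486.9, 0.3, 98.6]
tcp_rot: [180.0, -0.3, -10.7]
ft_force: [3.8, -0.6, -8.1]
finger_gap: 22.3
```

```bash
python3 -c "
from h import *
go(484.3,.9,100,-10.5)"
```

```text
t 3.95 pos [4.869e+02 3.000e-01 9.860e+01] rpy [179.97  -0.35 -10.66] gap 22.3 F [ 3.8 -0.6 -8.1]
shift [-2.6 -0.1 -1.4] turn [ 0.001 -0.006 -0.003] shift after turn [-2.6 -0.1 -1.4]
```

Force −8 N matches a ~15 mm lift. Now the swing.

servo_tool:
  motion:
    - [15, 0.6, 12.5, 0, 0, 0, -0.105]
    - [15, 0.6, 12.5, 0, 0, 0, -0.105]
    - [15, 0.6, 12.5, 0, 0, 0, -0.105]
    - [15, 0.6, 12.5, 0, 0, 0, -0.105]
    - [15, 0, 0, 0, 0, 0, 0]

```text
time: 4.45
tool_pos: [488.2, -50.7, 98.0]
tcp_rot: [179.8, -0.4, 14.4]
ft_force: [3.9, -0.1, -7.1]
finger_gap: 22.3
```

```bash
cat >> h.py <<'E'
def arc(deg):
    a=np.radians(169.5+deg);pv=np.array([602.3,-21.0])
    p=sense()['tool_pos'][:2]-pv
    print('arm ang',(np.degrees(np.arctan2(p[1],p[0]))-169.5+180)%360-180,'r',np.hypot(*p))
    go(*(pv+120*np.array([np.cos(a),np.sin(a)])),99,-10.5+deg)
E
python3 -c "
from h import *
arc(30);arc(60)"
```

```text
arm ang 25.105457376070888 r 117.90354265774785
t 4.45 pos [488.2 -50.7  98. ] rpy [179.82  -0.37  14.36] gap 22.3 F [ 3.9 -0.1 -7.1]
shift [-1.6 10.2 -1. ] turn [ 0.003 -0.006 -0.09 ] shift after turn [-2.5 10.1 -1. ]
arm ang 25.105457376070888 r 117.90354265774785
t 4.45 pos [488.2 -50.7  98. ] rpy [179.82  -0.37  14.36] gap 22.3 F [ 3.9 -0.1 -7.1]
shift [19.8 68.6 -0.7] turn [ 0.005 -0.005 -0.613] shift after turn [-23.3  67.4  -1. ]
```

servo_tool:
  motion:
    - [15, 0.6, 12.5, -0.3, 0, 0, -0.105]
    - [15, 0.6, 12.5, -0.3, 0, 0, -0.105]
    - [15, 0.6, 12.5, 0, 0, 0, -0.105]
    - [15, 0.6, 12.5, 0, 0, 0, -0.105]
    - [15, 0.5, 10, 0, 0, 0, -0.08]
    - [15, 0, 0, 0, 0, 0, 0]
    - [15, 0, 0, 0, 0, 0, 0]

```text
time: 5.15
tool_pos: [516.3, -102.8, 96.5]
tcp_rot: [179.9, -0.2, 43.4]
ft_force: [2.3, -0.5, -7.4]
finger_gap: 22.4
```

```bash
python3 -c "
from h import *
arc(60)"
```

```text
arm ang 54.08532861839876 r 118.67455630654592
t 5.15 pos [ 516.3 -102.8   96.5] rpy [179.91  -0.25  43.44] gap 22.4 F [ 2.3 -0.5 -7.4]
shift [-0.6 12.4 -2.5] turn [ 0.002 -0.004 -0.106] shift after turn [-2.  12.2 -2.5]
```

servo_tool:
  motion:
    - [15, 0.3, 6, -1, 0, 0, -0.05]
    - [15, 0.3, 6, -1, 0, 0, -0.05]
    - [15, 0, 0, 0, 0, 0, 0]
    - [15, 0, 0, 0, 0, 0, 0]

```text
time: 5.55
tool_pos: [523.6, -110.0, 97.5]
tcp_rot: [180.0, -0.1, 48.8]
ft_force: [2.7, -1.9, -7.7]
finger_gap: 22.6
```

```bash
python3 -c "
from h import *
arc(60)"
```

```text
arm ang 59.04328149653941 r 118.8099010896848
t 5.55 pos [ 523.6 -110.    97.5] rpy [ 1.7998e+02 -1.3000e-01  4.8820e+01] gap 22.6 F [ 2.7 -1.9 -7.7]
shift [-1.2  2.  -1.5] turn [ 0.    -0.002 -0.012] shift after turn [-1.2  2.  -1.5]
```

servo_tool:
  motion:
    - [15, 0, 2, 0, 0, 0, -0.015]
    - [15, 0, 0, 0, 0, 0, 0]
    - [15, 0, 0, 0, 0, 0, 0]

```text
time: 5.85
tool_pos: [524.7, -111.0, 97.4]
tcp_rot: [180.0, -0.1, 49.6]
ft_force: [3.2, -2.6, -7.8]
finger_gap: 22.4
```

```bash
python3 -c "
from h import *
arc(60)"
```

```text
arm ang 59.71499662862931 r 118.83002046037107
t 5.85 pos [ 524.7 -111.    97.4] rpy [ 1.7999e+02 -1.0000e-01  4.9570e+01] gap 22.4 F [ 3.2 -2.6 -7.8]
shift [-1.2  0.6 -1.6] turn [ 0.    -0.002  0.001] shift after turn [-1.2  0.6 -1.6]
```

servo_tool:
  motion:
    - [15, 0, 0.7, 0, 0, 0, 0]
    - [15, 0, 0, 4, 0, 0, 0]
    - [15, 0, 0, 4, 0, 0, 0]
    - [15, 0, 0, 3, 0, 0, 0]
    - [15, 0, 0, 2, 0, 0, 0]
    - [15, 0, 0, 0, 0, 0, 0]

```text
time: 6.45
tool_pos: [525.5, -111.7, 84.5]
tcp_rot: [179.9, -0.1, 49.5]
ft_force: [0.0, -2.4, -2.7]
finger_gap: 22.5
```

```bash
python3 -c "
from h import *
arc(60)"
```

```text
arm ang 60.240747243097076 r 118.79707676752659
t 6.45 pos [ 525.5 -111.7   84.5] rpy [ 1.7993e+02 -1.0000e-01  4.9540e+01] gap 22.5 F [ 0.  -2.4 -2.7]
shift [ -1.2  -0.5 -14.5] turn [ 0.001 -0.002  0.001] shift after turn [ -1.2  -0.5 -14.5]
```

TCP is back at z 84.5, its height when it first gripped the knob. Release and go up.

servo_tool:
  motion:
    - [45, 0, 0, 0, 0, 0, 0]
    - [45, 0, 0, 0, 0, 0, 0]
    - [45, 0, 0, 0, 0, 0, 0]
    - [45, 0, 0, -15, 0, 0, 0]
    - [45, 0, 0, -35, 0, 0, 0]
    - [60, 0, 0, -45, 0, 0, 0]
    - [70, 0, 0, -20, 0, 0, 0]

```text
time: 7.15
tool_pos: [522.8, -109.5, 203.3]
tcp_rot: [-179.6, -0.0, 49.7]
ft_force: [0.3, -0.0, -0.2]
finger_gap: 70.0
```

```bash
python3 -c "
from h import *
go(488.5,313,200,0)
cv2.imwrite('pics/s2.png',cv2.resize(snapshot('side')[160:290,200:380],None,fx=4,fy=4,interpolation=2))
print(proj('side',[524.4,-112.3,106]), proj('side',[524.4,-112.3,114]))"
```

```text
t 7.15 pos [ 522.8 -109.5  203.3] rpy [-1.7962e+02 -2.0000e-02  4.9660e+01] gap 70.0 F [ 0.3 -0.  -0.2]
shift [ 299.9 -299.6    5.4] turn [-0.006  0.003  0.867] shift after turn [ -34.3 -422.5    3.3]
[310.85673435 191.23758582] [310.96742424 188.90807179]
```

View pics/s2.png

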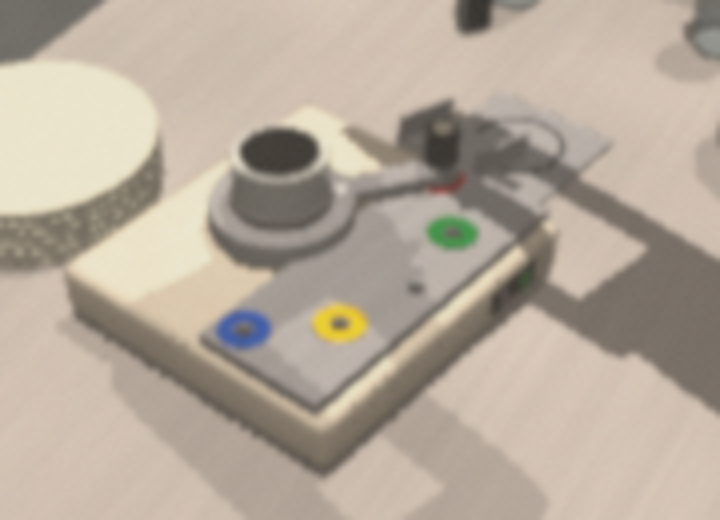

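The side view shows the knob over the red ring at crop (443,123), i.e. full (310.8,190.8). The predicted position with the pin home is (310.9,191.2), and with the pin resting on the plate (310.9,188.9). So it reads as home. Next, the dish.

servo_tool:
  motion:
    - [84, 0, 0, 0, 0, 0, 0.13]
    - [84, 0, 0, 0, 0, 0, 0.13]
    - [84, 0, 0, 0, 0, 0, 0.13]
    - [84, 0, 0, 0, -0.003, 0, 0.13]
    - [84, 0, 0, 0, -0.003, 0, 0]

```text
time: 7.7
tool_pos: [526.4, -110.1, 215.7]
tcp_rot: [179.5, -0.5, 18.8]
ft_force: [-0.2, -0.4, -0.1]
finger_gap: 83.7
```

```bash
python3 -c "
from h import *
go(488.5,313,150,20)
im=snapshot('top');cv2.imwrite('pics/t2.png',im)
ims=cv2.imread('pics/side0.png')
print('dish side rim pred',proj('side',[488.5,313,42]))
cv2.imwrite('pics/d.png',np.hstack([cv2.resize(ims[295:355,205:265],None,fx=6,fy=6,interpolation=2),cv2.resize(im[200:260,130:190],None,fx=6,fy=6,interpolation=2)]))"
```

```text
t 7.7 pos [ 526.4 -110.1  215.7] rpy [179.52  -0.52  18.83] gap 83.7 F [-0.2 -0.4 -0.1]
shift [ 100.1 -413.2   63.1] turn [ 0.008 -0.009 -0.02 ] shift after turn [ 109.1 -410.5   65.7]
dish side rim pred [235.33357997 320.76721749]
```

View pics/d.png

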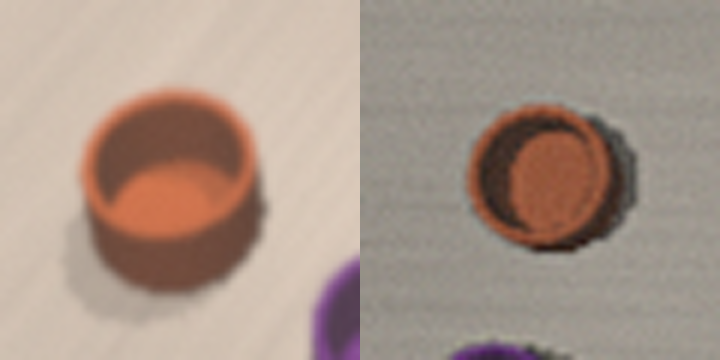

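Dish rim centres are ~(160.0,229.0) in the top view and ~(233.3,322.5) in the side view, which puts it near (489.5, 315).

servo_tool:
  motion:
    - [84, 10, -41, 3, 0, 0, 0]
    - [84, 10, -41, 3, 0, 0, 0]
    - [84, 10, -41, 5, 0, 0, 0]
    - [84, 10, -41, 5, 0, 0, 0]
    - [84, 10, -41, 5, 0, 0, 0]
    - [84, 10, -41, 5, 0, 0, 0]
    - [84, 10, -41, 5, 0, 0, 0]
    - [84, 10, -41, 5, 0, 0, 0]
    - [84, 10, -41, 5, 0, 0, 0]
    - [84, 0, 0, 0, 0, 0, 0]

```text
time: 8.75
tool_pos: [483.8, 280.2, 175.4]
tcp_rot: [179.4, -0.9, 21.4]
ft_force: [0.4, -0.3, 0.4]
finger_gap: 84.1
```

```bash
python3 -c "
from h import *
print(ray('side',(233.3,322.5),42),ray('top',(160,229),42))
go(489.5,315,100,20)"
```

```text
[489.71722419 318.82645615  42.        ] [489.89995863 314.19366547  42.        ]
t 8.75 pos [483.8 280.2 175.4] rpy [179.36  -0.86  21.44] gap 84.1 F [ 0.4 -0.3  0.4]
shift [ 16.9 -31.1  75.4] turn [ 0.011 -0.015  0.025] shift after turn [ 17.2 -30.7  75.4]
```

servo_tool:
  motion:
    - [84, 8, -15.5, 15, 0.006, -0.008, 0.012]
    - [84, 8, -15.5, 25, 0.005, -0.007, 0.012]
    - [84, 0, 0, 25, 0, 0, 0]
    - [84, 0, 0, 0, 0, 0, 0]
    - [84, 0, 0, 0, 0, 0, 0]

```text
time: 9.25
tool_pos: [488.9, 317.3, 112.0]
tcp_rot: [180.0, -0.2, 21.2]
ft_force: [1.6, -0.2, -0.1]
finger_gap: 83.7
```

```bash
python3 -c "
from h import *
go(489.7,315.5,6,20)"
```

```text
t 9.25 pos [488.9 317.3 112. ] rpy [ 1.7998e+02 -1.6000e-01  2.1250e+01] gap 83.7 F [ 1.6 -0.2 -0.1]
shift [ -0.2   1.9 106. ] turn [ 0.    -0.003  0.022] shift after turn [  0.2   2.  106. ]
```

servo_tool:
  motion:
    - [84, 0, 1.5, 20, 0, 0, 0]
    - [84, 0, 0, 20, 0, 0, 0]
    - [84, 0, 0, 20, 0, 0, 0]
    - [84, 0, 0, 8, 0, 0, 0]
    - [84, 0, 0, 0, 0, 0, 0]

```text
time: 9.75
tool_pos: [495.6, 315.8, 52.1]
tcp_rot: [-180.0, -0.8, 21.5]
ft_force: [-0.3, 0.2, -0.1]
finger_gap: 84.3
```

```bash
python3 -c "
from h import *
go(489.7,315.5,6,20)"
```

```text
t 9.75 pos [495.6 315.8  52.1] rpy [-179.99   -0.84   21.49] gap 84.3 F [-0.3  0.2 -0.1]
shift [-6.2 -1.9 46. ] turn [-0.    -0.015  0.026] shift after turn [-5.6 -1.7 46.1]
```

servo_tool:
  motion:
    - [84, -5, -1.5, 0, 0, -0.014, 0]
    - [84, -2, 0, 10, 0, -0.003, 0]
    - [84, -1.5, 0, 12, 0, -0.003, 0]
    - [84, -1.5, 0, 12, 0, -0.003, 0]
    - [84, -1, 0, 8, 0, 0, 0]
    - [84, 0, 0, 0, 0, 0, 0]

```text
time: 10.35
tool_pos: [486.1, 313.8, 10.9]
tcp_rot: [-180.0, 0.3, 21.5]
ft_force: [-0.6, -1.1, -0.6]
finger_gap: 84.1
```

```bash
python3 -c "
from h import *
go(489.7,315.5,6,20)"
```

```text
t 10.35 pos [486.1 313.8  10.9] rpy [-179.95    0.29   21.54] gap 84.1 F [-0.6 -1.1 -0.6]
shift [ 4.  -0.3  4.9] turn [-0.001  0.005  0.027] shift after turn [ 4.  -0.4  4.9]
```

servo_tool:
  motion:
    - [84, 3, 0, 4, 0, 0.005, 0]
    - [84, 0, 0, 0, 0, 0, 0]
    - [50, 0, 0, 0, 0, 0, 0]
    - [50, 0, 0, 0, 0, 0, 0]
    - [50, 0, 0, 0, 0, 0, 0]
    - [50, 0, 0, 0, 0, 0, 0]
  force: 35

```text
time: 10.95
tool_pos: [489.4, 315.2, 7.0]
tcp_rot: [-180.0, -0.0, 21.5]
ft_force: [-0.3, -0.4, -1.5]
finger_gap: 61.8
```

```bash
python3 -c "
from h import *
go(489.7,315.5,150,20)"
```

```text
t 10.95 pos [489.4 315.2   7. ] rpy [-1.7995e+02 -4.0000e-02  2.1550e+01] gap 61.8 F [-0.3 -0.4 -1.5]
shift [   0.5   -0.3 -143. ] turn [-0.001 -0.001  0.027] shift after turn [   0.4   -0.2 -143. ]
```

Gripped at gap 61.8 (TCP z 7.0 with the dish's underside at 0). Lift.

servo_tool:
  motion:
    - [50, 0, 0, -5, 0, 0, 0]
    - [50, 0, 0, -15, 0, 0, 0]
    - [50, 0, 0, -30, 0, 0, 0]
    - [50, 0, 0, -40, 0, 0, 0]
    - [50, 0, 0, -45, 0, 0, 0]
    - [50, 0, 0, -30, 0, 0, 0]
    - [50, 0, 0, -15, 0, 0, 0]
    - [50, 0, 0, 0, 0, 0, 0]

```text
time: 11.75
tool_pos: [488.3, 314.4, 200.6]
tcp_rot: [-179.9, -0.1, 21.5]
ft_force: [-0.1, 1.0, -2.0]
finger_gap: 62.0
```

```bash
python3 -c "
from h import *
go(520.2,-244.8,190,20)"
```

```text
t 11.75 pos [488.3 314.4 200.6] rpy [-1.7995e+02 -1.1000e-01  2.1550e+01] gap 62.0 F [-0.1  1.  -2. ]
shift [-175.7  531.9    9.8] turn [-0.001 -0.002  0.027] shift after turn [-161.3  536.4   10.6]
```

servo_tool:
  motion:
    - [50, -6, 18, 0, 0, 0, 0]
    - [50, -11, 33, 0, 0, 0, 0]
    - [50, -13, 40, 0, 0, 0, 0]
    - [50, -13, 40, 0, 0, 0, 0]
    - [50, -13, 40, 0, 0, 0, 0]
    - [50, -13, 40, 0, 0, 0, 0]
    - [50, -13, 40, 0, 0, 0, 0]
    - [50, -13, 40, 0, 0, 0, 0]
    - [50, -13, 40, 0, 0, 0, 0]
    - [50, -13, 40, 0, 0, 0, 0]

```text
time: 12.75
tool_pos: [508.2, -83.3, 194.7]
tcp_rot: [-179.7, 0.1, 22.1]
ft_force: [0.8, -0.4, -1.2]
finger_gap: 62.0
```

```bash
python3 -c "
from h import *
go(520.2,-244.8,190,79.5)"
```

```text
t 12.75 pos [508.2 -83.3 194.7] rpy [-1.7969e+02  9.0000e-02  2.2120e+01] gap 62.0 F [ 0.8 -0.4 -1.2]
shift [-49.7 154.2   4. ] turn [-6.000e-03 -1.000e-03 -1.001e+00] shift after turn [-156.6   41.3    4.7]
```

Decelerating with the remaining shift, then the turn.

servo_tool:
  motion:
    - [50, -12, 35, 0, 0, 0, 0]
    - [50, -11, 32, 0, 0, 0, 0]
    - [50, -9, 28, 0, 0, 0, 0]
    - [50, -6, 18, 0, 0, 0, 0]
    - [50, -3, 10, 0, 0, 0, 0]
    - [50, 0, 0, 0, 0, 0, 0]
    - [50, 0, 0, 0, 0, 0, -0.08]
    - [50, 0, 0, 0, 0, 0, -0.12]
    - [50, 0, 0, 0, 0, 0, -0.12]
    - [50, 0, 0, 0, 0, 0, -0.12]

```text
time: 13.75
tool_pos: [510.8, -217.7, 187.0]
tcp_rot: [-179.0, 0.1, 47.8]
ft_force: [-0.2, -0.1, -1.7]
finger_gap: 62.0
```

servo_tool:
  motion:
    - [50, 0, 0, 0, 0, 0, -0.12]
    - [50, 0, 0, 0, 0, 0, -0.12]
    - [50, 0, 0, 0, 0, 0, -0.12]
    - [50, 0, 0, 0, 0, 0, -0.1]
    - [50, 0, 0, 0, 0, 0, -0.06]
    - [50, 0, 0, 0, 0, 0, 0]

```text
time: 14.35
tool_pos: [510.6, -208.0, 185.2]
tcp_rot: [-178.9, -0.6, 79.6]
ft_force: [-0.2, -0.2, -2.1]
finger_gap: 62.1
```

```bash
python3 -c "
from h import *
go(520.2,-244.8,100,79.5)"
```

```text
t 14.35 pos [ 510.6 -208.   185.2] rpy [-178.92   -0.64   79.55] gap 62.1 F [-0.2 -0.2 -2.1]
shift [-35.4  17.8  84.5] turn [-0.019 -0.011  0.001] shift after turn [-34.4  16.2  85.2]
```

servo_tool:
  motion:
    - [50, -8, 4, 0, -0.006, -0.004, 0]
    - [50, -14, 7, 0, -0.006, -0.004, 0]
    - [50, -9, 4, 0, -0.006, -0.003, 0]
    - [50, -3, 1, 0, 0, 0, 0]
    - [50, 0, 0, 10, 0, 0, 0]
    - [50, 0, 0, 20, 0, 0, 0]
    - [50, 0, 0, 20, 0, 0, 0]
    - [50, 0, 0, 15, 0, 0, 0]
    - [50, 0, 0, 5, 0, 0, 0]
    - [50, 0, 0, 0, 0, 0, 0]

```text
time: 15.35
tool_pos: [520.5, -246.8, 109.5]
tcp_rot: [-180.0, -0.0, 79.1]
ft_force: [-0.4, 1.0, -2.1]
finger_gap: 62.2
```

```bash
python3 -c "
from h import *
go(520.2,-244.8,50,79.5)
cv2.imwrite('pics/s3.png',cv2.resize(snapshot('side')[130:270,240:420],None,fx=4,fy=4,interpolation=2))"
```

```text
t 15.35 pos [ 520.5 -246.8  109.5] rpy [-1.7997e+02 -1.0000e-02  7.9150e+01] gap 62.2 F [-0.4  1.  -2.1]
shift [ 1.9 -0.6 59.5] turn [-0.    -0.    -0.006] shift after turn [ 1.9 -0.6 59.5]
```

View pics/s3.png

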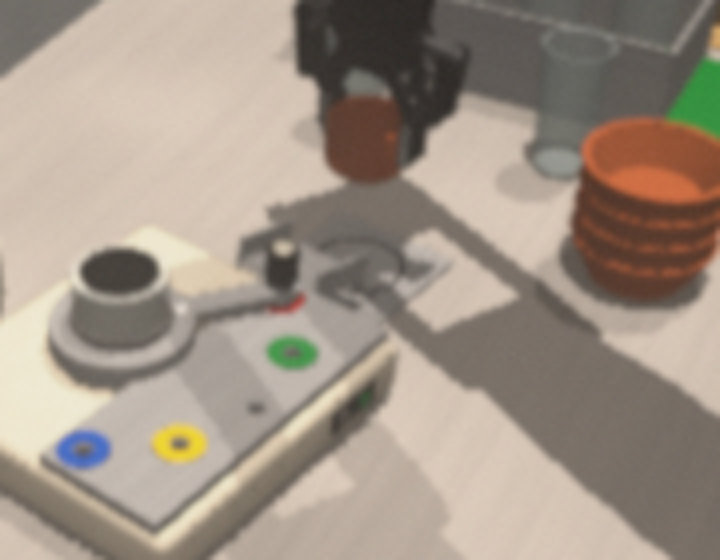

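The dish hangs upright above the circle. The knob top at full ~(310.8,192) again matches "home". Lowering.

servo_tool:
  motion:
    - [50, 1.5, -0.5, 10, 0, 0, 0]
    - [50, 0, 0, 15, 0, 0, 0]
    - [50, 0, 0, 15, 0, 0, 0]
    - [50, 0, 0, 12, 0, 0, 0]
    - [50, 0, 0, 6, 0, 0, 0]
    - [50, 0, 0, 0, 0, 0, 0]

```text
time: 16.0
tool_pos: [521.5, -245.6, 48.5]
tcp_rot: [179.9, 0.0, 79.2]
ft_force: [-0.3, 0.9, -2.1]
finger_gap: 62.2
```

```bash
python3 -c "
from h import *
go(520.2,-244.8,15,79.5)"
```

```text
t 16.0 pos [ 521.5 -245.6   48.5] rpy [1.7985e+02 5.0000e-02 7.9160e+01] gap 62.2 F [-0.3  0.9 -2.1]
shift [ 0.5 -1.5 33.5] turn [ 0.003  0.001 -0.006] shift after turn [ 0.5 -1.5 33.5]
```

servo_tool:
  motion:
    - [50, 0.5, -1.5, 6, 0.003, 0, 0]
    - [50, 0, 0, 8, 0, 0, 0]
    - [50, 0, 0, 7, 0, 0, 0]
    - [50, 0, 0, 5, 0, 0, 0]
    - [50, 0, 0, 4, 0, 0, 0]
    - [50, 0, 0, 0, 0, 0, 0]

```text
time: 16.6
tool_pos: [520.7, -245.2, 16.7]
tcp_rot: [180.0, 0.1, 79.2]
ft_force: [0.0, 0.3, -1.7]
finger_gap: 62.5
```

```bash
python3 -c "
from h import *
go(520.2,-244.8,13,79.5)"
```

```text
t 16.6 pos [ 520.7 -245.2   16.7] rpy [1.7997e+02 7.0000e-02 7.9160e+01] gap 62.5 F [ 0.   0.3 -1.7]
shift [ 0.3 -0.6  3.7] turn [ 0.001  0.001 -0.006] shift after turn [ 0.3 -0.6  3.7]
```

servo_tool:
  motion:
    - [50, 0, 0, 1.5, 0, 0, 0]
    - [50, 0, 0, 1.5, 0, 0, 0]
    - [50, 0, 0, 0.7, 0, 0, 0]
    - [50, 0, 0, 0, 0, 0, 0]

```text
time: 17.0
tool_pos: [521.3, -245.6, 13.4]
tcp_rot: [179.9, 0.1, 79.2]
ft_force: [-0.3, 0.0, -1.6]
finger_gap: 62.2
```

servo_tool:
  motion:
    - [50, 0, 0, 0.7, 0, 0, 0]
    - [50, 0, 0, 0.5, 0, 0, 0]
    - [50, 0, 0, 0, 0, 0, 0]

```text
time: 17.3
tool_pos: [521.6, -245.8, 12.7]
tcp_rot: [179.8, 0.1, 79.2]
ft_force: [0.5, 0.8, -1.9]
finger_gap: 62.2
```

servo_tool:
  motion:
    - [50, 0, 0, 0.7, 0, 0, 0]
    - [50, 0, 0, 0.7, 0, 0, 0]
    - [50, 0, 0, 0, 0, 0, 0]

```text
time: 17.6
tool_pos: [521.8, -245.9, 12.8]
tcp_rot: [179.8, 0.1, 79.2]
ft_force: [0.1, 0.3, -3.0]
finger_gap: 62.2
```

servo_tool:
  motion:
    - [50, 0, 0, 1.5, 0, 0, 0]
    - [50, 0, 0, 0, 0, 0, 0]

```text
time: 17.8
tool_pos: [522.3, -246.3, 12.9]
tcp_rot: [179.8, 0.2, 79.2]
ft_force: [0.7, 0.5, -1.4]
finger_gap: 62.1
```

The height no longer falls on command (12.8–12.9 against 13 expected for contact), so the dish is on the plate. Release.

servo_tool:
  motion:
    - [66, 0, 0, 0, 0, 0, 0]
    - [72, 0, 0, 0, 0, 0, 0]
    - [82, 0, 0, 0, 0, 0, 0]
    - [82, 0, 0, 0, 0, 0, 0]

```text
time: 18.2
tool_pos: [523.0, -246.6, 13.0]
tcp_rot: [179.7, 0.2, 79.2]
ft_force: [-0.3, -0.3, 0.1]
finger_gap: 81.9
```

```bash
python3 -c "
from h import *
go(520.2,-244.8,200,79.5)"
```

```text
t 18.2 pos [ 523.  -246.6   13. ] rpy [179.72   0.18  79.17] gap 81.9 F [-0.3 -0.3  0.1]
shift [   0.7   -2.1 -187. ] turn [ 0.005  0.003 -0.006] shift after turn [   1.3   -3.1 -187. ]
```

servo_tool:
  motion:
    - [84, 0, -2, 0, 0.005, 0.003, 0]
    - [84, 0, 0, -8, 0, 0, 0]
    - [84, 0, 0, -10, 0, 0, 0]
    - [84, 0, 0, -12, 0, 0, 0]
    - [84, 0, 0, -15, 0, 0, 0]
    - [84, 0, 0, -30, 0, 0, 0]
    - [84, 0, 0, -45, 0, 0, 0]
    - [84, 0, 0, -45, 0, 0, 0]
    - [84, 0, 0, -20, 0, 0, 0]

```text
time: 19.1
tool_pos: [518.9, -245.1, 208.3]
tcp_rot: [-179.8, -0.1, 79.2]
ft_force: [0.9, -1.0, 0.1]
finger_gap: 84.1
```

servo_tool:
  motion:
    - [84, -30, 25, 0, 0, 0, 0]
    - [84, -35, 30, 0, 0, 0, 0]
    - [84, -35, 30, 0, 0, 0, 0]
    - [84, -35, 30, 0, 0, 0, 0]
    - [84, -20, 20, 0, 0, 0, 0]
    - [84, 0, 0, 0, 0, 0, 0]

```text
time: 19.7
tool_pos: [629.1, -429.7, 228.5]
tcp_rot: [179.1, 0.4, 79.3]
ft_force: [0.3, -0.1, -0.6]
finger_gap: 84.0
```

```bash
python3 -c "
from h import *
go(520.2,-244.8,200,79.5)
t=snapshot('top');s=snapshot('side')
cv2.imwrite('pics/f.png',np.hstack([cv2.resize(t[170:270,300:400],None,fx=4,fy=4,interpolation=2),cv2.resize(s[160:260,260:360],None,fx=4,fy=4,interpolation=2)]))
print('dish rim pred',proj('top',[520.2,-244.8,48]),proj('side',[520.2,-244.8,48]))
print('knob top pred',proj('top',[524.4,-112.3,106]),proj('side',[524.4,-112.3,106]))"
```

```text
t 19.7 pos [ 629.1 -429.7  228.5] rpy [179.09   0.39  79.32] gap 84.0 F [ 0.3 -0.1 -0.6]
shift [ 161.7 -141.7   25.1] turn [ 0.016  0.007 -0.003] shift after turn [ 162.  -140.8   28.5]
dish rim pred [368.12205599 220.06292359] [330.5637702  185.07360074]
knob top pred [321.02783037 213.65616824] [310.85673435 191.23758582]
```

View pics/f.png

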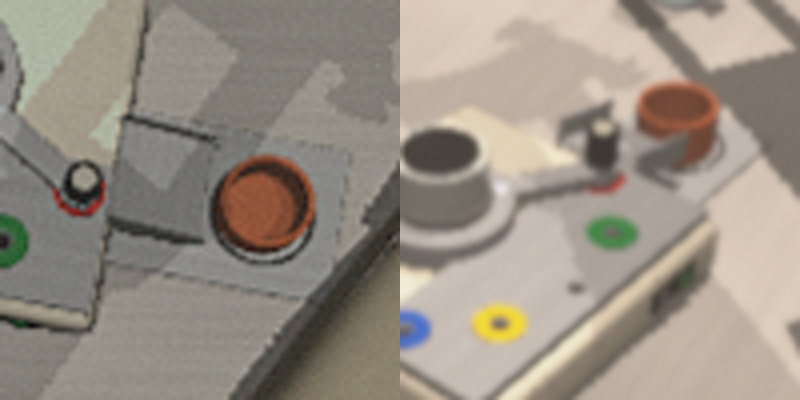

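Dish rim centres: top (366.3,220.6) against a predicted (368.1,220.1), side (329.5,186.2) against (330.6,185.1). That is about 4 mm off, upright, on the circle. Knob top: top view (321,214.5) against (321.0,213.7), side (310.5,191.8) against (310.9,191.2), so the pin is home. Handing in.

```bash
python3 -c "
from bench import *
print(hand_in())"
```

```text
the job is handed in; nothing more can be done
None
```

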